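# Lay out an insulation test on the test board

### The arm

A 6-joint arm with a two-finger parallel gripper is mounted at the origin on the work surface. World frame = base frame: x ahead of the robot, y to its left, z up, the work surface at z = 0. Lengths are in m, angles in rad, forces in N, time in s.
With the tool pointing down it reaches from about 0.35 to 0.775 m from the base axis. Payload 7.3 kg.
Tool frame: the origin (TCP) lies between the finger pads; the fingertips stand 17 mm ahead of it and the grasp point (between the pads) lies 2 mm behind it; z points along the fingers, y is the line along which they close (so a half turn about z gives the same grasp; the last joint's range is limited). The gripper opens to 92 mm and grips with 3 to 60 N. Pads are 19 mm wide; open, the fingers measure 130 mm over their backs; the gripper's body (75 mm by 190 mm) begins 47 mm behind the grasp point.
Start: joints at [0.996, 0.342, 1.524, -0, 1.275, -0.146], TCP at [0.218, 0.477, 0.219] pointing down, gripper open.
Joint ranges: [-2.53, 2.53], [-0.77, 2.02], [0.04, 2.7], [-1, 4.14], [0.28, 2.66], [-3.11, 3.11]. Speed limits (rad/s): [2.57, 2.57, 3.14, 3.14, 3.14, 3.14].

### API

Orientations are given as a unit quaternion [w, x, y, z].
In Python, from station import readout, cams, sign_off gives the robot as it stands.
- The arm moves only by the tool servo_tool, never from a script. Its argument "deltas" is a list that holds one entry, the list of rows, each a list of 6 numbers: the shift along the tool's x, y, z in m, then the turn, a rotation vector about the tool's x, y, z in degrees. A call has 1 to 12 rows; each row shifts and turns the commanded pose from where the row before left it, along the tool's axes as they then stand; what a row does not reach is not made up. A row lasts 1/8 s, in which the tool goes at most 62.5 mm and 10.7 degrees, less where a joint would pass 70% of its speed; a pose out of reach is approached as far as the arm can. A call is refused whole if a number of a shift passes 0.0625 or a number of a turn 10.7, either way. A call with a gripper value outside its range is refused whole. "claw" is the opening, from 0 (shut) to 1 (fully open), set as the call begins (left out, the last holds). The fingers move at their own pace and stop on an object; the grip force is fixed at half the most. Time passes only in rows, so rows that do not move let the fingers close. It gives the time, the measured TCP pose, the force, the opening and the grip force at its end, in the units of the state.
- readout.get_state(): the state, without advancing time (a new reading comes with each control period).
- cams.capture(name): name is "scene" or "top" or "wrist"; returns the picture (420x560x3 uint8, red, green, blue); there is no depth.
- cams.camera_info(name): a dict with "intrinsics" (3x3 intrinsics, pixels), "eye" and "attitude" of the camera in the world. Camera axes: x right, y up, looking along -z (the intrinsics and any distortion apply to the point x, -y, -z); pixel columns grow to the right and rows downward; lengths in m; the calibration is good to about 2 mm. A picture is of the moment at which its call begins: read the wrist's pose just before it. camera_info takes no time and is no camera call; for the wrist camera it gives the pose at the moment of the call.
- sign_off(): hands the job in; it is judged then, once.
The state is a dict: "time_s": time; "q": joint angles; "joint_vel": joint speeds; "effort": joint torques, N m; "eef_pos": TCP position; "orientation": TCP orientation; "force": force on the tool from outside, world axes, zero at the start; "torque": the same for the moment, N m; "opening": finger opening in m; "grip_force": force on a finger pad.
Only numpy, scipy, OpenCV 4.12 (cv2) and the standard library are available. Lean on these libraries where they do the work, as an engineer would, in place of code of your own. Each camera call takes 0.05 s, during which the arm holds its last target. There are 200 camera calls.

### The job

Lay out the insulation test on the brown board: set the white slab midway between the ribbed insulator and the brass stud, its long side parallel to the copper bar, and the transformer centred on top of the slab, turned the same way. Stand the larger black can on the line between slab and insulator, about halfway between them, and the smaller one straight behind the slab, about halfway between it and the copper bar, then lay the dark ring flat on the board around the brass stud. Everything ends upright and let go, and the little glass jar stays where it is.

Things in the scene. Friction and masses are not known exactly. Their poses are not given: they have to be found in the camera images.
- board: Fixed brown board, 190 x 370 x 8 mm thick, turned up to 9 deg; two posts 290 mm apart stand on it. Origin: midway between the posts, on the underside (top at +8 mm). y runs through both posts; x points back, away from the robot, to a copper bar parallel to y. Board: x -60 to 130, y -185 to 185 mm; bar: x 112 to 124, y -150 to 150 mm, 12 mm above the board.
- insulator: Fixed white ribbed ceramic insulator standing on the board, 36 mm diameter at its foot, 65 mm tall. At 145 mm from the board's origin on its y axis, at +y or at -y: the two posts change sides from start to start. Origin: centre of its underside, on the board's top; z up.
- stud: Fixed plain brass stud standing on the board, 12 mm diameter, 40 mm tall, on the other side from the insulator, 145 mm from the board's origin. Origin: centre of its foot, on the board's top; z up.
- slab: Loose white ceramic slab, 56 (x) x 72 (y) x 20 (z) mm, about 0.25 kg, lying flat on the bench. Origin: centre of its underside; x is its short side, y its long side.
- transformer: Loose transformer, about 0.4 kg: dark steel core 22 (x) x 54 (y) mm, 40 mm high, on a foot plate 42 (x) x 54 (y) x 3 mm. A copper coil block sticks out of the core: 42 mm across in x, 32 mm wide in y, 8 to 34 mm above the underside; grip it there across x. Origin: centre of the underside; y is the long side, z up.
- big_can: Loose larger capacitor: upright black can with aluminium top, 35 mm diameter, 55 mm tall (a mark on top adds 1 mm), about 0.07 kg. Origin: centre of its underside, z up.
- small_can: Loose smaller capacitor: upright black can with aluminium top, 24 mm diameter, 42 mm tall (a mark on top adds 1 mm), about 0.03 kg. Origin: centre of its underside, z up. (The three still smaller cans in the grey divided tray are stock and not part of the job.)
- ring: Loose dark grey ferrite ring lying flat, 44 mm outside and 28 mm hole diameter, 16 mm high, about 0.05 kg. Origin: centre of its underside, z up (the axis).
- jar: Bystander: small upright glass jar with metal lid, 42 mm diameter, 52 mm tall, loose among the parts. Not to be moved. Origin: centre of its underside, z up.
Things that resemble listed ones, but are neither listed nor needed, are in the scene too. Leave any green or turquoise look-alike of the slab alone.

How it is judged:
By the outcome, as a careful person would: the job done as asked, in the order asked, and still so for the second after the job is handed in, with the robot touching nothing.
It also fails if it takes over 128 s, if anything falls off the work surface, if the arm or the gripper's body presses on something with over 40 N, if the wrist force passes 120 N, or if a joint passes its speed limit or range.

## Working session

There is one attempt and no reset: what is moved stays moved. The work goes in short steps, Python scripts to look and compute and a tool call to move; the robot and the scene stay as the last step left them, time stands still between calls to the robot, and variables do not carry over. Pictures are saved under pics/ and viewed, at most 14 in all, crops included, and the job is handed in when it is done.

Besides the shell and the picture viewer there is one more tool, called after ">>>" by a JSON object that holds its "name" and its "arguments". servo_tool: Moves the arm, as the interface text tells. Its arguments: {"type":"object","properties":{"deltas":{"type":"array"},"claw":{"type":"number"}},"required":["deltas"]}

```bash
ls; mkdir -p pics; python3 - <<'E'
from station import readout,cams
import cv2
for n in ("scene","top"):
    im=cams.capture(n); cv2.imwrite(f"pics/{n}0.png",im[:,:,::-1].copy())
    print(n,cams.camera_info(n))
print(readout.get_state())
E
```

```text
pics
scene {'intrinsics': array([[382.92308932,   0.        , 276.71778298],
       [  0.        , 382.92308932, 206.12994537],
       [  0.        ,   0.        ,   1.        ]]), 'eye': array([ 1.08348762, -0.44603561,  0.65109575]), 'attitude': array([0.8230654 , 0.39415388, 0.18343372, 0.36545606])}
top {'intrinsics': array([[495.91529343,   0.        , 271.81154224],
       [  0.        , 495.91529343, 213.03666283],
       [  0.        ,   0.        ,   1.        ]]), 'eye': array([0.39069766, 0.04194407, 1.44567547]), 'attitude': array([ 0.71247483,  0.02394532, -0.03073107, -0.70061533])}
{'time_s': 0.1, 'q': array([ 9.95992336e-01,  3.42664914e-01,  1.52489227e+00, -7.64174045e-06,
        1.27539080e+00, -1.46021603e-01]), 'joint_vel': array([-0.00071074, -0.00179516, -0.0010283 ,  0.00027872,  0.00025243,
       -0.00076466]), 'effort': array([ 1.58113591e-03, -4.32004237e+01, -2.44693333e+01,  7.19357771e-02,
        5.26465103e-02, -1.09653949e-04]), 'eef_pos': array([0.21807147, 0.47717296, 0.2180185 ]), 'orientation': array([-2.35564987e-04,  2.12751461e-01,  9.77106113e-01, -6.35412348e-04]), 'force': array([ 0.71176166,  0.05136073, -0.39181585]), 'torque': array([-0.00106684,  0.00846203, -0.10199358]), 'grip_force': 0.0, 'opening': 0.09193175088128891}
```

View pics/scene0.png

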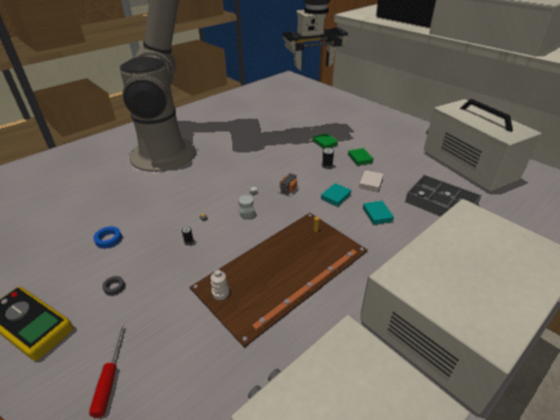

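View pics/top0.png

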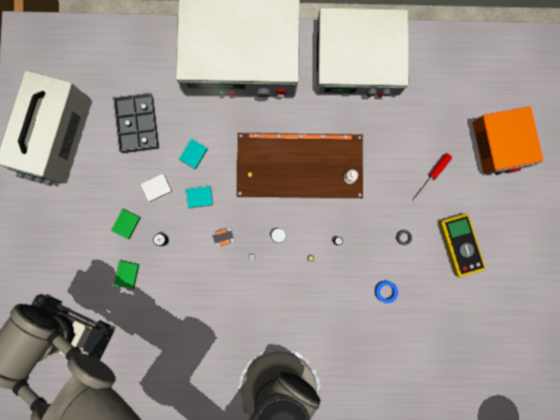

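The top view shows these objects:
- White slab at (156,187). The look-alikes are teal at (193,154) and (199,197), and green at (126,223) and (126,274).
- Transformer (223,237), jar (278,235) and big can (160,239).
- Small can (338,240). The tray cans at about (135,123) are stock.
- Dark ring (404,237). The blue ring at (387,292) is a look-alike.
- Stud (250,175) and insulator (350,176).

Next I'll enlarge both views to confirm these and read pixels.

```bash
cat > h.py <<'E'
import numpy as np, cv2
from scipy.spatial.transform import Rotation as R
from scipy.optimize import least_squares
def rot(q): return R.from_quat([q[1],q[2],q[3],q[0]])
def ray(info,u,v):
    K=info["intrinsics"]; d=np.array([(u-K[0,2])/K[0,0],-(v-K[1,2])/K[1,1],-1])
    return np.array(info["eye"]), rot(info["attitude"]).apply(d)
def at_z(info,u,v,z):
    e,d=ray(info,u,v); return e+d*(z-e[2])/d[2]
def tri(obs):
    A=np.zeros((3,3));b=np.zeros(3)
    for info,u,v in obs:
        e,d=ray(info,u,v); d=d/np.linalg.norm(d); P=np.eye(3)-np.outer(d,d); A+=P;b+=P@e
    return np.linalg.solve(A,b)
def proj(info,p):
    c=rot(info["attitude"]).inv().apply(np.atleast_2d(p)-info["eye"]); K=info["intrinsics"]
    return np.c_[K[0,0]*c[:,0]/-c[:,2]+K[0,2], K[1,1]*-c[:,1]/-c[:,2]+K[1,2]]
def crop(src,out,x0,y0,x1,y1,s):
    im=cv2.imread(src)[y0:y1,x0:x1]; cv2.imwrite(out,cv2.resize(im,None,fx=s,fy=s,interpolation=cv2.INTER_CUBIC))
E
python3 -c "
from h import *
crop('pics/top0.png','pics/topc.png',110,125,430,285,2.5)
crop('pics/scene0.png','pics/scenec.png',90,130,400,340,2.5)
from station import cams
i=cams.camera_info('wrist');print(i)
"
```

```text
{'intrinsics': array([[320.85083801,   0.        , 279.69481615],
       [  0.        , 320.85083801, 205.03564102],
       [  0.        ,   0.        ,   1.        ]]), 'eye': array([0.14293065, 0.5118068 , 0.38434811]), 'attitude': array([ 0.83148562, -0.13040489, -0.08314764,  0.53358476])}
```

View pics/topc.png

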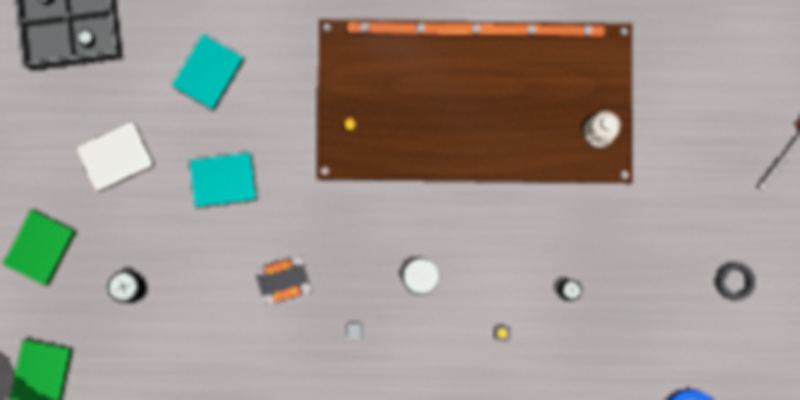

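View pics/scenec.png

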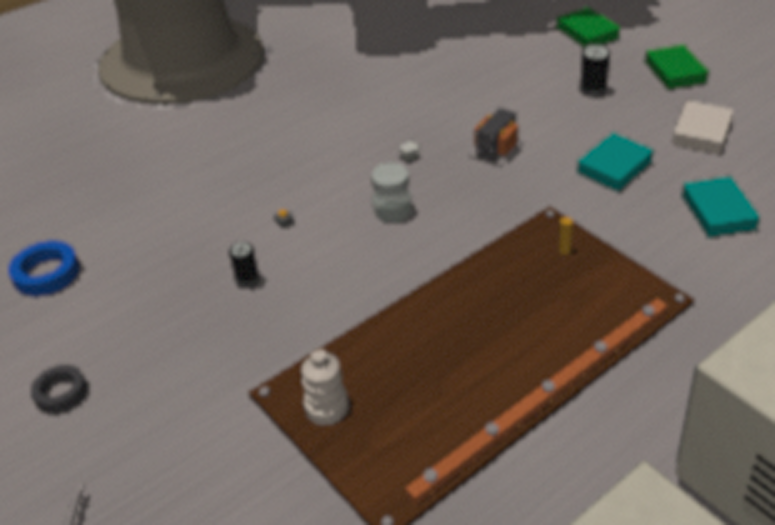

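```bash
python3 - <<'E'
from h import *
from station import cams
T=cams.camera_info('top');S=cams.camera_info('scene');W=cams.camera_info('wrist')
ct=lambda x,y:(T,110+(x+.5)/2.5-.5,125+(y+.5)/2.5-.5)
cs=lambda x,y:(S,90+(x+.5)/2.5-.5,130+(y+.5)/2.5-.5)
P=dict(slab_top=((115,156),(705,122)),sl1=((77,149),(675,130)),sl2=((133,123),(725,143)),sl3=((154,161),(734,111)),sl4=((97,190),(688,102)),
 bigcan_top=((123,286),(595,51)),smallcan_top=((572,290),(242,248)),stud_top=((350,124),(567,220)),ins_top=((608,122),(318,357)),
 ring_top=((736,281),(60,385)),xf_top=((282,278),(505,119)),jar_top=((420,275),(391,173)),
 bd_fl=((318,179),(550,208)),bd_fr=((632,183),(252,393)),bd_bl=((318,19),(692,299)),bar_l=((348,26),(662,303)),bar_r=((604,31),(412,490)))
np.set_printoptions(precision=4,suppress=True)
for k,(a,b) in P.items():
    p=tri([ct(*a),cs(*b)]); r=proj(T,p)[0]-np.array(ct(*a)[1:]); print(k,p,r)
# camera in tool frame
from station import readout
s=readout.get_state(); Rt=rot(s['orientation'])
print(Rt.inv().apply(W['eye']-s['eef_pos']), Rt.inv().apply(rot(W['attitude']).as_matrix().T).round(3), Rt.as_matrix())
E
```

```text
slab_top [0.572  0.3674 0.0165] [-0.2868 -0.327 ]
sl1 [ 0.557   0.391  -0.0054] [8.3378 8.3905]
sl2 [0.6122 0.3489 0.0163] [-0.6117 -0.7232]
sl3 [0.5885 0.3363 0.0504] [-7.3751 -9.4633]
sl4 [0.5321 0.3868 0.0165] [-0.2946 -0.3265]
bigcan_top [0.42   0.3434 0.0564] [0.0474 0.0465]
smallcan_top [ 0.4247 -0.1598  0.0427] [-0.2905 -0.1637]
stud_top [0.6093 0.0947 0.0465] [-0.204  -0.1963]
ins_top [ 0.612  -0.1962  0.0714] [0.1656 0.1017]
ring_top [ 0.4388 -0.3546  0.0119] [-0.2304 -0.0889]
xf_top [0.4354 0.1711 0.0431] [-1.2344 -1.0901]
jar_top [0.4382 0.0121 0.0513] [-0.0618 -0.0453]
bd_fl [0.5506 0.1327 0.0049] [-0.3172 -0.2959]
bd_fr [ 0.5521 -0.2346  0.0046] [-0.381  -0.2086]
bd_bl [0.7384 0.1351 0.0063] [0.2208 0.2553]
bar_l [0.7286 0.0997 0.0176] [0.0425 0.0472]
bar_r [ 0.7285 -0.1989  0.0196] [-0.2288 -0.1634]
[ 0.0828  0.     -0.1663] [[-0.001  1.    -0.   ]
 [ 0.952  0.001  0.306]
 [ 0.306 -0.    -0.952]] [[-0.9095  0.4158 -0.0007]
 [ 0.4158  0.9095 -0.0011]
 [ 0.0002 -0.0013 -1.    ]]
```

The enlarged views confirm the white slab in the top crop at (115,157), at the same place as the scene crop at (704,127). The transformer has its orange coils in the crop, and the dark ring is at (736,281). The insulator is on the -y side and the board's yaw is about 0.3°. Going to hover over the slab.

>>> {"name": "servo_tool", "arguments": {"deltas": [[[0,0,0,0,0,10.1],[0,0,0,0,0,10.1],[0,0,0,0,0,10.1],[0,0,0,0,0,10.1],[-0.031,0.034,0.012,0,0,0],[-0.031,0.034,0.012,0,0,0],[-0.031,0.034,0.012,0,0,0],[-0.031,0.034,0.012,0,0,0],[-0.031,0.034,0.012,0,0,0],[-0.031,0.034,0.012,0,0,0],[-0.031,0.034,0.012,0,0,0],[-0.031,0.034,0.012,0,0,0]]], "claw": 1}}

```text
time_s: 1.6
eef_pos: [0.5708, 0.3672, 0.1217]
orientation: [-0.0, 0.537, 0.844, -0.0]
force: [0.2, 0.7, 1.4]
opening: 0.0917
grip_force: 0.0
```

```bash
cat >> h.py <<'E'
def snap(name,out):
    from station import cams,readout
    import pickle
    i=cams.camera_info(name); im=cams.capture(name); cv2.imwrite(out,im[:,:,::-1].copy()); pickle.dump(i,open(out+'.pkl','wb')); return i,im
def state():
    from station import readout
    s=readout.get_state(); m=rot(s['orientation']).as_matrix()
    print('t',s['time_s'],'pos',s['eef_pos'].round(4),'psi',round(np.degrees(np.arctan2(m[1,1],m[0,1])),2),'z',m[:,2].round(4),'F',s['force'].round(1),'open',round(s['opening'],4)); return s,m
def to(p,psi):
    """print turn about tool z and then shift in the tool axes as they stand after the turn"""
    s,m=state(); cur=np.degrees(np.arctan2(m[1,1],m[0,1])); t=cur-psi
    m2=(R.from_matrix(m)*R.from_rotvec([0,0,np.radians(t)])).as_matrix()
    print('turn',round(t,2),'shift',(m2.T@(np.array(p)-s['eef_pos'])).round(4), 'tilt fix(tool rx,ry deg)',np.degrees(np.cross(m2[:,2],[0,0,-1])@m2).round(2))
E
python3 -c "
from h import *
state(); i,im=snap('wrist','pics/w1.png'); crop('pics/w1.png','pics/w1c.png',100,60,500,360,2)
from station import cams
"
```

```text
t 1.6 pos [0.5708 0.3672 0.1217] psi 25.03 z [-9.e-04 -3.e-04 -1.e+00] F [0.2 0.7 1.4] open 0.0917
```

View pics/w1c.png

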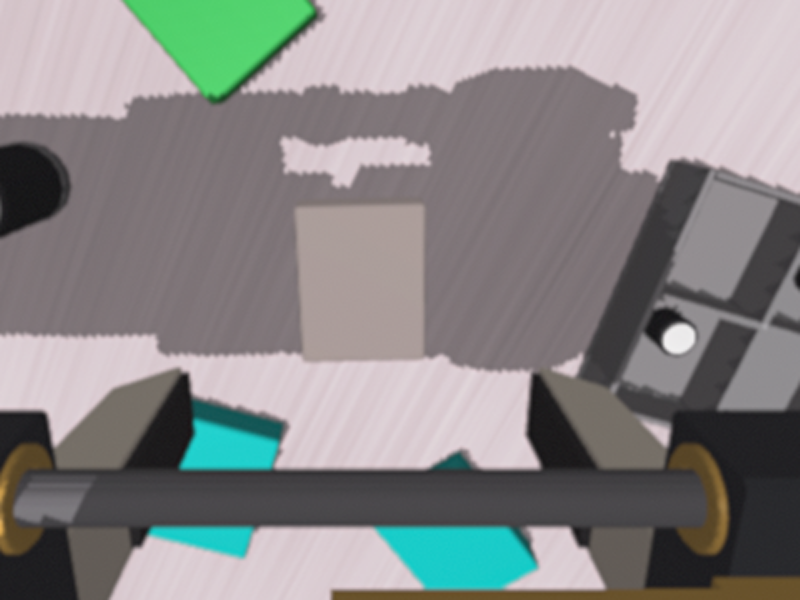

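Slab is in the wrist crop with corners at (295,206), (425,203), (425,357) and (303,360), lying between the fingers.

```bash
python3 - <<'E'
from h import *
import pickle
np.set_printoptions(precision=4,suppress=True)
from station import cams
W=pickle.load(open('pics/w1.png.pkl','rb')); T=cams.camera_info('top')
c=[(295,206),(425,203),(425,357),(303,360)]
w=[(100+(x+.5)/2-.5,60+(y+.5)/2-.5) for x,y in c]
P=np.array([at_z(W,*p,.02) for p in w]); print(P,P.mean(0),[np.linalg.norm(P[i]-P[i-1]).round(4) for i in range(4)])
for i in range(4):
    d=P[i]-P[i-1]; print(np.degrees(np.arctan2(d[1],d[0])).round(1))
cen=proj(W,P.mean(0))[0]
p=tri([(W,*cen),(T,110+115.5/2.5-.5,125+156.5/2.5-.5)]);print('tri',p)
to([*P.mean(0)[:2],.019],25)
E
```

```text
[[0.5318 0.3869 0.02  ]
 [0.5808 0.4111 0.02  ]
 [0.6124 0.3483 0.02  ]
 [0.5629 0.3236 0.02  ]] [0.572  0.3675 0.02  ] [np.float64(0.0705), np.float64(0.0547), np.float64(0.0703), np.float64(0.0554)]
116.2
26.3
-63.3
-153.5
tri [0.5718 0.3665 0.0166]
t 1.65 pos [0.5754 0.3638 0.1193] psi 24.82 z [ 0.0004 -0.0023 -1.    ] F [ 0.2 -3.9 -1.7] open 0.0917
turn -0.18 shift [ 0.0049 -0.0015  0.1003] tilt fix(tool rx,ry deg) [-0.04  0.13  0.  ]
```

>>> {"name": "servo_tool", "arguments": {"deltas": [[[0,0,0,0,0,-1.3],[0,0,0.025,0,0,0],[0,0,0.025,0,0,0],[0,0,0.02,0,0,0],[0,0,0,0,0,0],[0,0,0,0,0,0],[0,0,0,0,0,0]]]}}

```text
time_s: 2.52
eef_pos: [0.57, 0.3685, 0.0541]
orientation: [0.001, 0.527, 0.85, 0.001]
force: [-0.4, 0.3, 0.3]
opening: 0.0914
grip_force: 0.0
```

```bash
python3 -c "
from h import *
to([.572,.3673,.020],26.3)"
```

```text
t 2.525 pos [0.57   0.3685 0.0541] psi 26.36 z [ 0.002   0.0011 -1.    ] F [-0.4  0.3  0.3] open 0.0914
turn 0.06 shift [-0.0019  0.0012  0.0341] tilt fix(tool rx,ry deg) [ 0.13 -0.01  0.  ]
```

>>> {"name": "servo_tool", "arguments": {"deltas": [[[-0.002,0.001,0.017,0,0,0],[0,0,0.017,0,0,0],[0,0,0,0,0,0],[0,0,0,0,0,0]]]}}

```text
time_s: 3.02
eef_pos: [0.5715, 0.3665, 0.0184]
orientation: [-0.0, 0.528, 0.85, -0.0]
force: [0.4, 0.2, 0.0]
opening: 0.092
grip_force: 0.0
```

>>> {"name": "servo_tool", "arguments": {"deltas": [[[0,0,0,0,0,0],[0,0,0,0,0,0],[0,0,0,0,0,0],[0,0,0,0,0,0],[0,0,0,0,0,0],[0,0,0,0,0,0]]], "claw": 0}}

```text
time_s: 3.78
eef_pos: [0.5715, 0.3666, 0.0187]
orientation: [0.0, 0.527, 0.85, 0.0]
force: [-0.1, -0.1, 0.3]
opening: 0.0363
grip_force: 0.0
```

```bash
python3 -c "
from h import *
to([.6107,-.0507,.080],0.3)"
```

```text
t 3.775 pos [0.5715 0.3666 0.0187] psi 26.33 z [ 1.e-04  1.e-04 -1.e+00] F [-0.1 -0.1  0.3] open 0.0363
turn 26.03 shift [-0.4175  0.0371 -0.0613] tilt fix(tool rx,ry deg) [ 0. -0.  0.]
```

```bash
python3 -c "
from h import *
snap('wrist','pics/w2.png'); state()
"
```

```text
t 3.825 pos [0.5715 0.3666 0.0187] psi 26.33 z [ 1.e-04  1.e-04 -1.e+00] F [-0.1  0.1  0.5] open 0.0325
```

View pics/w2.png

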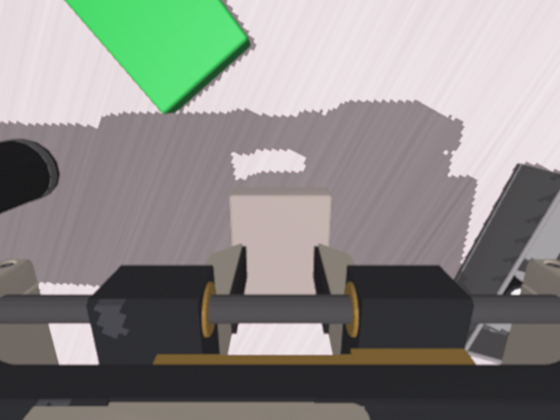

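```bash
python3 - <<'E'
from h import *
import pickle
np.set_printoptions(precision=4,suppress=True)
from station import cams
W1=pickle.load(open('pics/w1.png.pkl','rb'));W2=pickle.load(open('pics/w2.png.pkl','rb'))
w=[(100+(x+.5)/2-.5,60+(y+.5)/2-.5) for x,y in [(295,206),(425,203)]]
for a,b in zip(w,[(231,195),(330,195)]): print(tri([(W1,*a),(W2,*b)]))
s,m=state()
for y in (-.018,.018): print(proj(W2,s['eef_pos']+m@np.array([0,y,.017])), proj(W2,s['eef_pos']+m@np.array([0.0095,y,.017])))
snap('scene','pics/s1.png'); crop('pics/s1.png','pics/s1c.png',300,110,420,200,5)
E
```

```text
[0.5322 0.3865 0.0182]
[0.581  0.4105 0.0177]
t 3.825 pos [0.5715 0.3666 0.0187] psi 26.33 z [ 0.0001  0.0001 -1.    ] F [-0.1  0.1  0.5] open 0.0325
[[250.3004 241.8902]] [[249.8507 227.6986]]
[[308.0915 241.8314]] [[308.4935 227.6384]]
```

View pics/s1c.png

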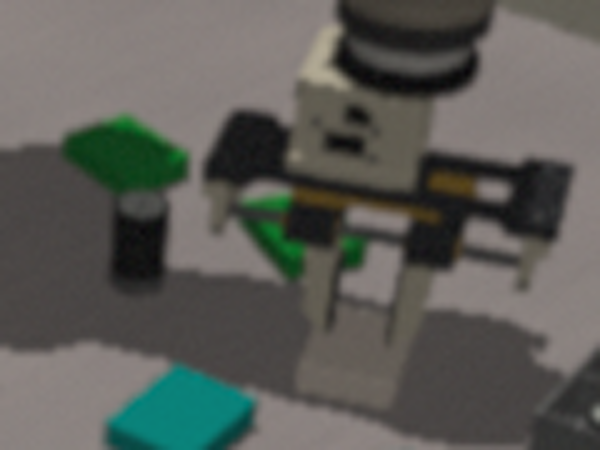

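The scene crop at (350,350) shows the fingers beside the slab with the gap about the slab's width, while the reported opening is still dropping. I'll dwell and read again.

>>> {"name": "servo_tool", "arguments": {"deltas": [[[0,0,0,0,0,0],[0,0,0,0,0,0],[0,0,0,0,0,0]]]}}

```text
time_s: 4.25
eef_pos: [0.5714, 0.3665, 0.0186]
orientation: [-0.0, 0.527, 0.85, 0.0]
force: [-0.7, -0.8, 0.6]
opening: 0.0013
grip_force: 0.0
```

```bash
python3 - <<'E'
from h import *
i,im=snap('wrist','pics/w3.png'); s,m=state(); print(s['grip_force'])
a=cv2.imread('pics/w2.png')[170:370,140:420]; b=cv2.imread('pics/w3.png')[170:370,140:420]
cv2.imwrite('pics/w23.png',cv2.resize(np.hstack([a,b]),(784,280)))
E
```

```text
t 4.3 pos [0.5715 0.3665 0.0186] psi 26.33 z [ 0.  0. -1.] F [-0.8 -0.7  0.8] open 0.0008
0.0
```

View pics/w23.png

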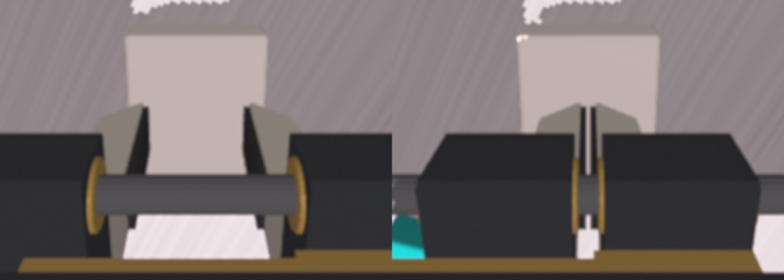

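The side-by-side shows the fingers closing in front of, and so above, the slab top at (590,110). They met nothing. The image scale (a 92 mm gap spans 175 px) puts the fingertips roughly 30 mm shorter than the text says, so they stopped just above the slab. I'll open, go 18 mm lower and close again, watching the force.

>>> {"name": "servo_tool", "arguments": {"deltas": [[[0,0,0,0,0,0],[0,0,0,0,0,0],[0,0,0,0,0,0],[0,0,0,0,0,0],[0,0,0,0,0,0],[0,0,0,0,0,0],[0,0,0,0,0,0],[0,0,0,0,0,0],[0,0,0,0,0,0],[0,0,0.006,0,0,0],[0,0,0.006,0,0,0],[0,0,0.006,0,0,0]]], "claw": 1}}

```text
time_s: 5.8
eef_pos: [0.5712, 0.3664, -0.0001]
orientation: [-0.0, 0.527, 0.85, -0.0]
force: [0.3, -1.1, 0.4]
opening: 0.092
grip_force: 0.0
```

>>> {"name": "servo_tool", "arguments": {"deltas": [[[0,0,0,0,0,0],[0,0,0,0,0,0]]]}}

```text
time_s: 6.05
eef_pos: [0.5715, 0.3666, 0.0007]
orientation: [0.0, 0.527, 0.85, 0.0]
force: [-1.1, 0.4, -0.2]
opening: 0.092
grip_force: 0.0
```

The TCP reads z≈0 with no contact, so the tips really are shorter than stated. Closing.

>>> {"name": "servo_tool", "arguments": {"deltas": [[[0,0,0,0,0,0],[0,0,0,0,0,0],[0,0,0,0,0,0],[0,0,0,0,0,0],[0,0,0,0,0,0],[0,0,0,0,0,0]]], "claw": 0}}

```text
time_s: 6.8
eef_pos: [0.5715, 0.3666, 0.0007]
orientation: [0.0, 0.527, 0.85, 0.0]
force: [-0.1, -1.0, 1.0]
opening: 0.0558
grip_force: 30.0
```

```bash
python3 - <<'E'
from h import *
s,m=state(); print(s['grip_force'],s['torque'])
snap('wrist','pics/w4.png')
to([.6107,-.0507,.05],0.3)
E
```

```text
t 6.8 pos [0.5715 0.3666 0.0007] psi 26.33 z [ 2.e-04  1.e-04 -1.e+00] F [-0.1 -1.   1. ] open 0.0558
30.00003844499588 [-0.05893323  0.01905116  0.00544449]
t 6.85 pos [0.5715 0.3666 0.0007] psi 26.33 z [ 2.e-04  2.e-04 -1.e+00] F [-0.6 -0.   0.3] open 0.0557
turn 26.03 shift [-0.4175  0.037  -0.0493] tilt fix(tool rx,ry deg) [ 0.01 -0.01  0.  ]
```

View pics/w4.png

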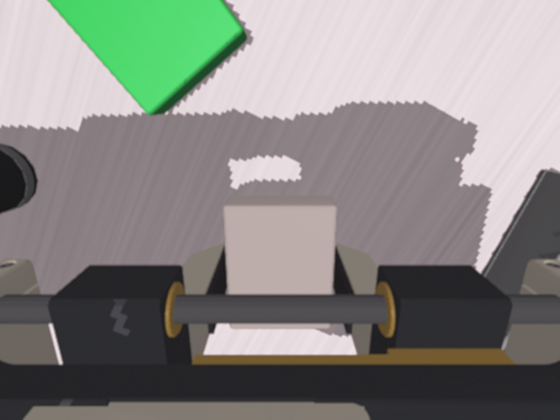

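Slab is gripped at 55.8 mm opening and 30 N. Its top face runs from row 204 to row 328 at column 280.

```bash
python3 - <<'E'
from h import *
import pickle
W=pickle.load(open('pics/w4.png.pkl','rb')); s,m=state()
P=np.array([at_z(W,280,r,.02) for r in (204,328)]); print((m.T@(P-s['eef_pos']).T).T.round(4), (P[0]-P[1]), np.linalg.norm(P[0]-P[1]))
E
```

```text
t 6.85 pos [0.5715 0.3666 0.0007] psi 26.33 z [ 2.e-04  2.e-04 -1.e+00] F [-0.6 -0.   0.3] open 0.0557
[[ 0.0363  0.0005 -0.0193]
 [-0.0351  0.0004 -0.0193]] [-0.03161435  0.06400243  0.        ] 0.07138471798381936
```

>>> {"name": "servo_tool", "arguments": {"deltas": [[[0,0,-0.02,0,0,0],[0,0,-0.03,0,0,0],[0,0,-0.03,0,0,0],[0,0,0,0,0,0]]]}}

```text
time_s: 7.35
eef_pos: [0.5732, 0.3674, 0.0844]
orientation: [0.002, 0.527, 0.85, 0.003]
force: [-0.2, 0.5, -3.4]
opening: 0.0556
grip_force: 30.0
```

>>> {"name": "servo_tool", "arguments": {"deltas": [[[0,0,-0.02,0,0,8.7],[0,0,-0.02,0,0,8.7],[0,0,-0.02,0,0,8.6],[-0.043,0.0045,0,0,0,0],[-0.043,0.0045,0,0,0,0],[-0.043,0.0045,0,0,0,0],[-0.043,0.0045,0,0,0,0],[-0.043,0.0045,0,0,0,0],[-0.043,0.0045,0,0,0,0],[-0.043,0.0045,0,0,0,0],[-0.043,0.0045,0,0,0,0],[0,0,0,0,0,0]]]}}

```text
time_s: 8.85
eef_pos: [0.609, 0.0196, 0.1393]
orientation: [-0.001, 0.707, 0.708, -0.001]
force: [-0.5, -0.0, -2.8]
opening: 0.0559
grip_force: 30.0
```

>>> {"name": "servo_tool", "arguments": {"deltas": [[[0,0,0,0,0,0],[0,0,0,0,0,0],[0,0,0,0,0,0]]]}}

```text
time_s: 9.22
eef_pos: [0.6093, 0.0238, 0.1405]
orientation: [-0.0, 0.705, 0.71, 0.0]
force: [0.2, 0.1, -2.7]
opening: 0.0556
grip_force: 30.0
```

```bash
python3 - <<'E'
from h import *
state(); snap('wrist','pics/w5.png')
E
```

```text
t 9.225 pos [0.6093 0.0238 0.1405] psi 0.42 z [-2.e-04  2.e-04 -1.e+00] F [ 0.2  0.1 -2.7] open 0.0556
```

>>> {"name": "servo_tool", "arguments": {"deltas": [[[-0.045,0,0,0,0,0],[-0.045,0,0,0,0,0],[-0.045,0,0,0,0,0],[-0.045,0,0,0,0,0],[-0.045,0,0,0,0,0],[-0.045,0,0,0,0,0],[0,0,0,0,0,0],[0,0,0,0,0,0],[0,0,0,0,0,0],[0,0,0,0,0,0]]]}}

```text
time_s: 10.52
eef_pos: [0.6113, -0.246, 0.1408]
orientation: [0.0, 0.704, 0.71, 0.0]
force: [-0.4, 0.3, -0.9]
opening: 0.0557
grip_force: 30.0
```

```bash
python3 - <<'E'
from h import *
state(); snap('wrist','pics/w6.png')
a=cv2.imread('pics/w5.png')[:250]; b=cv2.imread('pics/w6.png')[:250]
cv2.imwrite('pics/w56.png',cv2.resize(np.vstack([a,b]),None,fx=1.2,fy=1.2,interpolation=cv2.INTER_CUBIC))
E
```

```text
t 10.525 pos [ 0.6113 -0.246   0.1408] psi 0.42 z [ 1.e-04  1.e-04 -1.e+00] F [-0.4  0.3 -0.9] open 0.0557
```

View pics/w56.png

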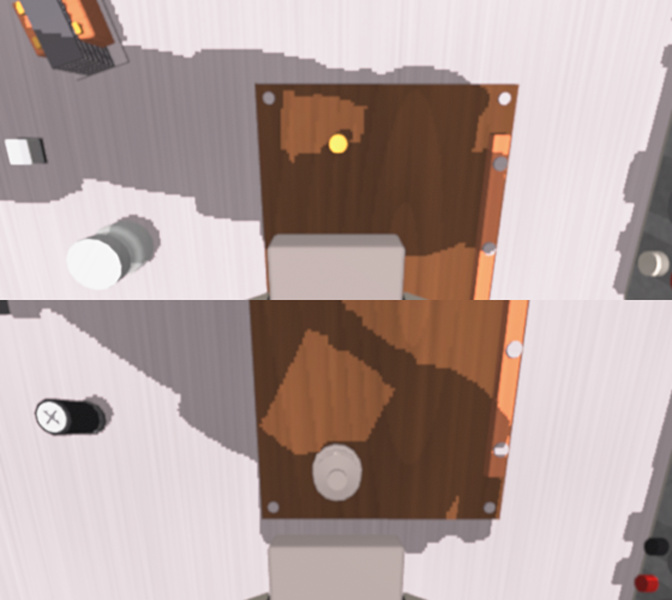

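The wrist view shows the stud top at (338,144) in the upper half. The lower half shows the insulator top at (337,480) and the small can's top at (53,417).

```bash
python3 - <<'E'
from h import *
import pickle
np.set_printoptions(precision=4,suppress=True)
from station import cams
A=pickle.load(open('pics/w5.png.pkl','rb'));B=pickle.load(open('pics/w6.png.pkl','rb'));T=cams.camera_info('top')
u=lambda x,y:((x+.5)/1.2-.5,(y+.5)/1.2-.5)
ct=lambda x,y:(T,110+(x+.5)/2.5-.5,125+(y+.5)/2.5-.5)
for n,I,p,z,c in [('stud',A,(338,144),.048,(350,124)),('ins',B,(337,180),.073,(608,122)),('smallcan',B,(53,117),.043,(572,290)),
 ('bfl',A,(256,84),.008,(318,179)),('bbl',A,(518,84),.008,(318,19)),('bfr',B,(262,219),.008,(632,183)),('bbr',B,(498,219),.008,(632,24)),('jar',A,(95,263),.052,(420,275))]:
    print(n,at_z(I,*u(*p),z),'top-view',at_z(*ct(*c),z),'tri',tri([(I,*u(*p)),ct(*c)]))
to([.6107,-.0507,.040],0.3)
E
```

```text
stud [0.6107 0.0937 0.048 ] top-view [0.6085 0.0941 0.048 ] tri [0.6104 0.0938 0.038 ]
ins [ 0.6122 -0.196   0.073 ] top-view [ 0.612  -0.1954  0.073 ] tri [ 0.6122 -0.1959  0.0717]
smallcan [ 0.4273 -0.1606  0.043 ] top-view [ 0.4243 -0.1605  0.043 ] tri [ 0.4244 -0.1608  0.0391]
bfl [0.5517 0.133  0.008 ] top-view [0.5494 0.1316 0.008 ] tri [0.5503 0.1328 0.0007]
bbl [0.7398 0.1342 0.008 ] top-view [0.7387 0.1357 0.008 ] tri [0.7377 0.1346 0.0126]
bfr [ 0.5528 -0.2365  0.008 ] top-view [ 0.5511 -0.235   0.008 ] tri [ 0.5518 -0.2368  0.0033]
bbr [ 0.7411 -0.2353  0.008 ] top-view [ 0.7397 -0.2346  0.008 ] tri [ 0.7379 -0.2333  0.0155]
jar [0.44   0.0117 0.052 ] top-view [0.4381 0.0119 0.052 ] tri [0.4384 0.0114 0.0499]
t 10.575 pos [ 0.6112 -0.2462  0.1408] psi 0.41 z [ 0.0001  0.0001 -1.    ] F [ 0.5 -0.8 -3. ] open 0.0557
turn 0.11 shift [0.1955 0.0005 0.1008] tilt fix(tool rx,ry deg) [ 0.01 -0.01  0.  ]
```

>>> {"name": "servo_tool", "arguments": {"deltas": [[[0.039,0.0012,0,0,0,0.1],[0.039,0,0,0,0,0],[0.039,0,0,0,0,0],[0.039,0,0,0,0,0],[0.039,0,0,0,0,0],[0,0,0.035,0,0,0],[0,0,0.035,0,0,0],[0,0,0.03,0,0,0],[0,0,0.015,0,0,0],[0,0,0,0,0,0],[0,0,0,0,0,0],[0,0,0,0,0,0]]]}}

```text
time_s: 12.08
eef_pos: [0.6122, -0.0524, 0.027]
orientation: [0.001, 0.706, 0.709, 0.001]
force: [-0.0, -0.5, -3.3]
opening: 0.0556
grip_force: 30.0
```

```bash
python3 - <<'E'
from h import *
to([.611,-.051,.009],0.3)
E
```

```text
t 12.075 pos [ 0.6122 -0.0524  0.027 ] psi 0.23 z [ 2.5e-03 -4.0e-04 -1.0e+00] F [-0.  -0.5 -3.3] open 0.0556
turn -0.07 shift [ 0.0014 -0.0012  0.018 ] tilt fix(tool rx,ry deg) [0.14 0.03 0.  ]
```

>>> {"name": "servo_tool", "arguments": {"deltas": [[[0,0,0.006,0,0,0],[0,0,0.006,0,0,0],[0,0,0.003,0,0,0],[0,0,0,0,0,0],[0,0,0,0,0,0],[0,0,0,0,0,0]]]}}

```text
time_s: 12.82
eef_pos: [0.6115, -0.0523, 0.0108]
orientation: [0.0, 0.706, 0.709, 0.0]
force: [-0.1, 0.2, -3.4]
opening: 0.0558
grip_force: 30.0
```

```bash
python3 - <<'E'
from h import *
to([.611,-.051,.009],0.3)
E
```

```text
t 12.825 pos [ 0.6115 -0.0523  0.0108] psi 0.23 z [ 4.e-04  0.e+00 -1.e+00] F [-0.1  0.2 -3.4] open 0.0558
turn -0.07 shift [ 0.0013 -0.0005  0.0018] tilt fix(tool rx,ry deg) [ 0.03 -0.    0.  ]
```

>>> {"name": "servo_tool", "arguments": {"deltas": [[[0.0014,-0.0005,0.001,0,0,0],[0,0,0.001,0,0,0],[0,0,0,0,0,0],[0,0,0,0,0,0]]]}}

```text
time_s: 13.32
eef_pos: [0.6108, -0.0507, 0.0087]
orientation: [-0.0, 0.706, 0.709, 0.0]
force: [-0.5, 1.6, -1.1]
opening: 0.0556
grip_force: 30.0
```

```bash
python3 - <<'E'
from h import *
to([.611,-.051,.009],0.3)
E
```

```text
t 13.325 pos [ 0.6108 -0.0507  0.0087] psi 0.23 z [ 0.e+00  2.e-04 -1.e+00] F [-0.5  1.6 -1.1] open 0.0556
turn -0.07 shift [-0.0003  0.0002 -0.0003] tilt fix(tool rx,ry deg) [ 0.   -0.01  0.  ]
```

>>> {"name": "servo_tool", "arguments": {"deltas": [[[0,0,0,0,0,0],[0,0,0,0,0,0],[0,0,0,0,0,0],[0,0,0,0,0,0],[0,0,0,0,0,0]]], "claw": 1}}

```text
time_s: 13.95
eef_pos: [0.6109, -0.0509, 0.0086]
orientation: [0.0, 0.706, 0.709, 0.0]
force: [0.4, 0.2, -0.2]
opening: 0.0915
grip_force: 0.0
```

>>> {"name": "servo_tool", "arguments": {"deltas": [[[0,0,-0.02,0,0,0],[0,0,-0.04,0,0,0],[0,0,-0.04,0,0,0],[0,0,0,0,0,-7.6],[0,0,0,0,0,-7.6],[0.0435,-0.0184,0,0,0,0],[0.0435,-0.0184,0,0,0,0],[0.0435,-0.0184,0,0,0,0],[0.0435,-0.0184,0,0,0,0],[0.0435,-0.0184,0,0,0,0],[0.0435,-0.0184,0,0,0,0],[0,0,0,0,0,0]]]}}

```text
time_s: 15.45
eef_pos: [0.433, 0.1732, 0.1088]
orientation: [-0.0, 0.604, 0.797, -0.0]
force: [0.5, 0.0, 0.3]
opening: 0.0921
grip_force: 0.0
```

>>> {"name": "servo_tool", "arguments": {"deltas": [[[0,0,0,0,0,0],[0,0,0,0,0,0],[0,0,0,0,0,0]]]}}

```text
time_s: 15.82
eef_pos: [0.4356, 0.1706, 0.1085]
orientation: [0.0, 0.606, 0.795, 0.0]
force: [-0.7, 0.4, 0.4]
opening: 0.0916
grip_force: 0.0
```

```bash
python3 - <<'E'
from h import *
state(); snap('wrist','pics/w7.png'); snap('top','pics/t2.png')
a=cv2.imread('pics/w7.png')[60:300,120:440]; b=cv2.imread('pics/t2.png')[125:205,220:380]
a=cv2.resize(a,None,fx=2,fy=2,interpolation=cv2.INTER_CUBIC)[:,:640]
b=cv2.resize(b,None,fx=4,fy=4,interpolation=cv2.INTER_CUBIC)[100:220]
cv2.imwrite('pics/w7c.png',np.vstack([a,b]))
E
```

```text
t 15.825 pos [0.4356 0.1706 0.1085] psi 15.34 z [ 1.e-04  0.e+00 -1.e+00] F [-0.7  0.4  0.4] open 0.0916
```

View pics/w7c.png

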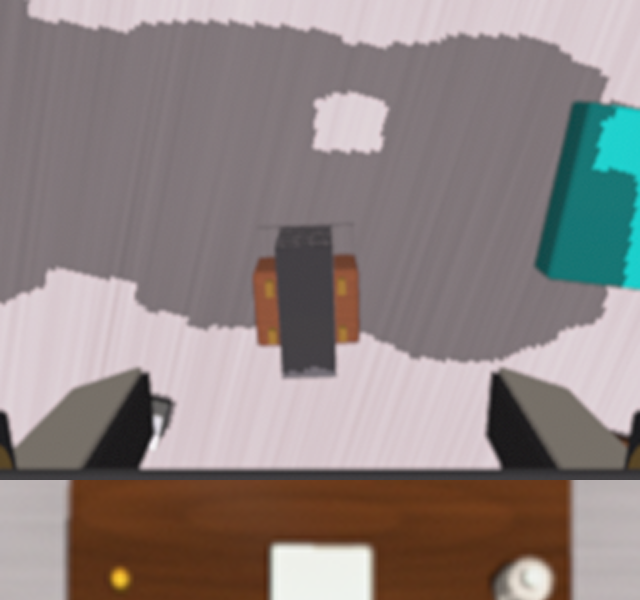

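Transformer core in the wrist crop has corners about (277,243), (331,243), (336,372) and (283,373). The slab sits on the board with its long side along the bar.

```bash
python3 - <<'E'
from h import *
import pickle
W=pickle.load(open('pics/w7.png.pkl','rb'))
c=[(277,244),(331,242),(336,372),(283,373)]
P=np.array([at_z(W,120+(x+.5)/2-.5,60+(y+.5)/2-.5,.04) for x,y in c]); print(P.round(4),P.mean(0))
for i in range(4):
    d=P[i]-P[i-1]; print(np.degrees(np.arctan2(d[1],d[0])).round(1),np.linalg.norm(d).round(4))
# slab footprint from top camera
im=cv2.imread('pics/t2.png'); m=((im.min(2)>200)*255).astype(np.uint8); m[:,:270]=0;m[:,335:]=0;m[:150]=0;m[:200]=m[:200]; m[200:]=0
cs=max(cv2.findContours(m,0,2)[0],key=cv2.contourArea); r=cv2.minAreaRect(cs);print(r)
from station import cams
T=cams.camera_info('top')
b=cv2.boxPoints(r); Q=np.array([at_z(T,*p,.028) for p in b]);print(Q.mean(0));d=Q-np.roll(Q,1,0);print(np.degrees(np.arctan2(d[:,1],d[:,0])),np.linalg.norm(d,axis=1))
to([*P.mean(0)[:2],-.0065],15.3)
E
```

```text
[[0.4135 0.1916 0.04  ]
 [0.4329 0.1977 0.04  ]
 [0.4492 0.1468 0.04  ]
 [0.4288 0.1407 0.04  ]] [0.43111317 0.16918326 0.04      ]
106.7 0.0531
17.5 0.0203
-72.3 0.0535
-163.5 0.0212
((299.5, 176.0), (18.0, 23.0), 90.0)
[ 0.60927295 -0.0489142   0.028     ]
[   0.79460717  -88.96038985 -179.41074169   91.01794284] [0.0523898  0.06650819 0.05241602 0.06632022]
t 15.925 pos [0.4353 0.1708 0.1085] psi 15.37 z [-1.e-04  0.e+00 -1.e+00] F [-0.3 -0.2 -0.2] open 0.0917
turn 0.07 shift [-0.0005 -0.0045  0.115 ] tilt fix(tool rx,ry deg) [-0. -0.  0.]
```

>>> {"name": "servo_tool", "arguments": {"deltas": [[[0,-0.0045,0.02,0,0,-1.7],[0,0,0.03,0,0,0],[0,0,0.03,0,0,0],[0,0,0.02,0,0,0],[0,0,0.01,0,0,0],[0,0,0.005,0,0,0],[0,0,0,0,0,0],[0,0,0,0,0,0]]]}}

```text
time_s: 16.92
eef_pos: [0.4311, 0.1703, -0.0058]
orientation: [0.0, 0.594, 0.805, 0.001]
force: [0.1, -0.9, 0.5]
opening: 0.0919
grip_force: 0.0
```

>>> {"name": "servo_tool", "arguments": {"deltas": [[[0,0,0,0,0,0],[0,0,0,0,0,0],[0,0,0,0,0,0],[0,0,0,0,0,0],[0,0,0,0,0,0],[0,0,0,0,0,0],[0,0,0,0,0,0]]], "claw": 0}}

```text
time_s: 17.8
eef_pos: [0.4305, 0.1702, -0.0064]
orientation: [-0.0, 0.594, 0.805, -0.0]
force: [-0.6, 0.1, 1.6]
opening: 0.0421
grip_force: 30.0
```

```bash
python3 - <<'E'
from h import *
s,m=state(); print(s['grip_force']); snap('wrist','pics/w8.png')
cv2.imwrite('pics/w8c.png',cv2.resize(cv2.imread('pics/w8.png')[120:380,160:400],None,fx=2.3,fy=2.3,interpolation=cv2.INTER_CUBIC))
E
```

```text
t 17.8 pos [ 0.4305  0.1702 -0.0064] psi 17.13 z [-3.e-04 -0.e+00 -1.e+00] F [-0.6  0.1  1.6] open 0.0421
29.998961593955755
```

View pics/w8c.png

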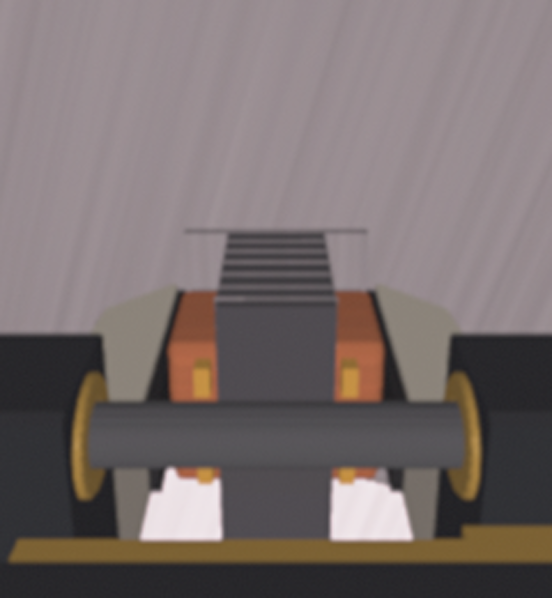

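Transformer is gripped at 42.1 mm. Its core's far top edge is at crop row 302.

```bash
python3 - <<'E'
from h import *
import pickle
W=pickle.load(open('pics/w8.png.pkl','rb')); s,m=state()
for r,z in ((302,.04),(342,.034),(478,.034),(231,.0)):
    print(r,(m.T@(at_z(W,160+276/2.3,120+r/2.3-.3,z)-s['eef_pos'])).round(4))
E
```

```text
t 17.85 pos [ 0.4304  0.1702 -0.0064] psi 17.13 z [-4.e-04 -0.e+00 -1.e+00] F [-0.4  0.1  0.6] open 0.0417
302 [ 0.0246  0.0005 -0.0464]
342 [ 0.0133  0.0005 -0.0404]
478 [-0.0178  0.0005 -0.0404]
231 [ 0.0232  0.0006 -0.0064]
```

>>> {"name": "servo_tool", "arguments": {"deltas": [[[0,0,-0.02,0,0,0],[0,0,-0.03,0,0,0],[0,0,-0.04,0,0,8.4],[0,0,0,0,0,8.4],[0,0,0,0,0,0],[0,0,0,0,0,0]]]}}

```text
time_s: 18.6
eef_pos: [0.4299, 0.17, 0.0828]
orientation: [-0.001, 0.704, 0.71, -0.001]
force: [-0.9, 0.6, -4.1]
opening: 0.0416
grip_force: 30.0
```

```bash
python3 - <<'E'
from h import *
to([.611,-.051,.0235],0.25)
E
```

```text
t 18.6 pos [0.4299 0.17   0.0828] psi 0.49 z [-2.e-03 -4.e-04 -1.e+00] F [-0.9  0.6 -4.1] open 0.0416
turn 0.24 shift [-0.2218  0.1803  0.059 ] tilt fix(tool rx,ry deg) [-0.11  0.02  0.  ]
```

>>> {"name": "servo_tool", "arguments": {"deltas": [[[-0.0365,0.03,0,0,0,0.2],[-0.0365,0.03,0,0,0,0],[-0.0365,0.03,0,0,0,0],[-0.0365,0.03,0,0,0,0],[-0.0365,0.03,0,0,0,0],[-0.0365,0.03,0,0,0,0],[0,0,0.02,0,0,0],[0,0,0.02,0,0,0],[0,0,0.01,0,0,0],[0,0,0,0,0,0],[0,0,0,0,0,0],[0,0,0,0,0,0]]]}}

```text
time_s: 20.1
eef_pos: [0.6118, -0.0483, 0.0345]
orientation: [0.001, 0.706, 0.708, 0.0]
force: [0.3, -0.1, -5.0]
opening: 0.0421
grip_force: 30.0
```

>>> {"name": "servo_tool", "arguments": {"deltas": [[[0,0,0,0,0,0],[0,0,0,0,0,0]]]}}

```text
time_s: 20.35
eef_pos: [0.6114, -0.0483, 0.034]
orientation: [0.0, 0.706, 0.708, 0.0]
force: [0.4, -0.3, -4.8]
opening: 0.0418
grip_force: 30.0
```

```bash
python3 - <<'E'
from h import *
to([.611,-.0485,.0220],0.25)
E
```

```text
t 20.35 pos [ 0.6114 -0.0483  0.034 ] psi 0.14 z [ 5.e-04 -1.e-04 -1.e+00] F [ 0.4 -0.3 -4.8] open 0.0418
turn -0.11 shift [-0.0002 -0.0004  0.012 ] tilt fix(tool rx,ry deg) [0.03 0.   0.  ]
```

>>> {"name": "servo_tool", "arguments": {"deltas": [[[0,-0.0004,0.006,0,0,0],[0,0,0.004,0,0,0],[0,0,0.0015,0,0,0],[0,0,0.001,0,0,0],[0,0,0,0,0,0],[0,0,0,0,0,0]]]}}

```text
time_s: 21.1
eef_pos: [0.6105, -0.0482, 0.0216]
orientation: [-0.0, 0.706, 0.708, -0.0]
force: [-5.7, 0.7, 2.7]
opening: 0.0417
grip_force: 30.0
```

```bash
python3 - <<'E'
from h import *
to([.611,-.0485,.0216],0.25)
E
```

```text
t 21.1 pos [ 0.6105 -0.0482  0.0216] psi 0.14 z [-5.e-04  1.e-04 -1.e+00] F [-5.7  0.7  2.7] open 0.0417
turn -0.11 shift [-0.0003  0.0005  0.    ] tilt fix(tool rx,ry deg) [-0.03 -0.01  0.  ]
```

>>> {"name": "servo_tool", "arguments": {"deltas": [[[0,0,0,0,0,0],[0,0,0,0,0,0],[0,0,0,0,0,0],[0,0,0,0,0,0],[0,0,0,0,0,0],[0,0,0,0,0,0],[0,0,-0.01,0,0,0],[0,0,-0.03,0,0,0],[0,0,-0.04,0,0,0],[0,0,-0.02,0,0,0]]], "claw": 1}}

```text
time_s: 22.35
eef_pos: [0.612, -0.0485, 0.1244]
orientation: [0.002, 0.706, 0.708, 0.001]
force: [-0.5, -0.3, -0.7]
opening: 0.0917
grip_force: 0.0
```

>>> {"name": "servo_tool", "arguments": {"deltas": [[[0.0435,-0.0211,0,0,0,0],[0.0435,-0.0211,0,0,0,0],[0.0435,-0.0211,0,0,0,0],[0.0435,-0.0211,0,0,0,0],[0.0435,-0.0211,0,0,0,0],[0.0435,-0.0211,0,0,0,0],[0.0435,-0.0211,0,0,0,0],[0.0435,-0.0211,0,0,0,0],[0.0435,-0.0211,0,0,0,0],[0,0,0,0,0,0],[0,0,0,0,0,0],[0,0,0,0,0,0]]]}}

```text
time_s: 23.85
eef_pos: [0.4208, 0.3417, 0.1214]
orientation: [0.0, 0.707, 0.707, 0.0]
force: [0.5, -0.2, -0.3]
opening: 0.0918
grip_force: 0.0
```

```bash
python3 - <<'E'
from h import *
to([.420,.3434,.0],0.15); i,im=snap('wrist','pics/w9.png'); snap('top','pics/t3.png')
# bright cap of the can near its predicted place
p=proj(i,[.420,.3434,.055])[0]; print('pred',p)
g=im.min(2); x,y=p.astype(int); win=g[y-40:y+40,x-40:x+40]; print(win.shape)
b=cv2.resize(cv2.imread('pics/t3.png')[125:205,220:380],None,fx=3,fy=3,interpolation=cv2.INTER_CUBIC)
a=cv2.resize(cv2.imread('pics/w9.png')[y-50:y+50,x-80:x+80],None,fx=3,fy=3,interpolation=cv2.INTER_CUBIC)
cv2.imwrite('pics/w9c.png',np.vstack([a,b])); print(x,y)
E
```

```text
t 23.85 pos [0.4208 0.3417 0.1214] psi 0.04 z [ 4.e-04 -0.e+00 -1.e+00] F [ 0.5 -0.2 -0.3] open 0.0918
turn -0.11 shift [ 0.0017 -0.0008  0.1214] tilt fix(tool rx,ry deg) [0.02 0.   0.  ]
pred [278.1270101  213.47205971]
(80, 80)
278 213
```

View pics/w9c.png

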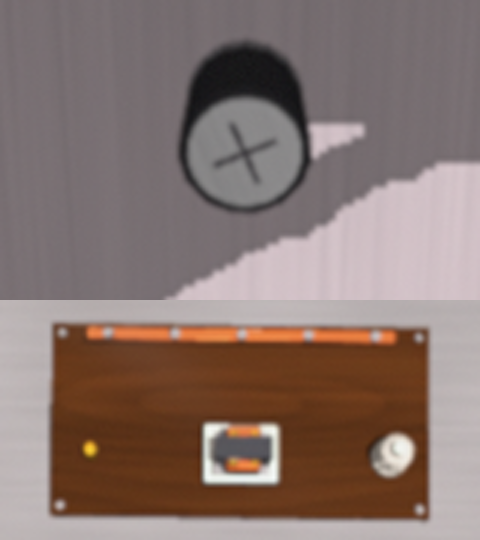

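The wrist crop shows the can top at (245,152), within 1 mm of the prediction. The lower half shows the transformer centred on the slab at (241,450).

>>> {"name": "servo_tool", "arguments": {"deltas": [[[0.0017,0,0.03,0,0,0],[0,0,0.03,0,0,0],[0,0,0.03,0,0,0],[0,0,0.02,0,0,0],[0,0,0.009,0,0,0],[0,0,0,0,0,0],[0,0,0,0,0,0]]]}}

```text
time_s: 24.82
eef_pos: [0.4207, 0.3447, 0.003]
orientation: [0.0, 0.706, 0.708, 0.001]
force: [0.8, 0.8, 0.1]
opening: 0.0919
grip_force: 0.0
```

>>> {"name": "servo_tool", "arguments": {"deltas": [[[0,0,0,0,0,0],[0,0,0,0,0,0],[0,0,0,0,0,0],[0,0,0,0,0,0],[0,0,0,0,0,0],[0,0,0,0,0,0],[0,0,0,0,0,0],[0,0,0,0,0,0]]], "claw": 0}}

```text
time_s: 25.82
eef_pos: [0.4201, 0.3445, 0.0021]
orientation: [-0.0, 0.706, 0.708, 0.0]
force: [-0.3, -0.1, 0.0]
opening: 0.035
grip_force: 30.0
```

```bash
python3 - <<'E'
from h import *
s,m=state(); print(s['grip_force']); to([.6115,-.129,.12],0.15)
E
```

```text
t 25.825 pos [0.4201 0.3445 0.0021] psi 0.13 z [ 0.e+00  1.e-04 -1.e+00] F [-0.3 -0.1  0. ] open 0.035
29.999975860118866
t 25.825 pos [0.4201 0.3445 0.0021] psi 0.13 z [ 0.e+00  1.e-04 -1.e+00] F [-0.3 -0.1  0. ] open 0.035
turn -0.02 shift [-0.474   0.1902 -0.1179] tilt fix(tool rx,ry deg) [ 0. -0.  0.]
```

>>> {"name": "servo_tool", "arguments": {"deltas": [[[0,0,-0.03,0,0,0],[0,0,-0.045,0,0,0],[0,0,-0.045,0,0,0],[-0.043,0.0173,0,0,0,0],[-0.043,0.0173,0,0,0,0],[-0.043,0.0173,0,0,0,0],[-0.043,0.0173,0,0,0,0],[-0.043,0.0173,0,0,0,0],[-0.043,0.0173,0,0,0,0],[-0.043,0.0173,0,0,0,0],[-0.043,0.0173,0,0,0,0],[-0.043,0.0173,0,0,0,0]]]}}

```text
time_s: 27.32
eef_pos: [0.5769, -0.0437, 0.122]
orientation: [-0.0, 0.706, 0.708, 0.0]
force: [0.1, 0.4, 0.2]
opening: 0.0346
grip_force: 30.0
```

>>> {"name": "servo_tool", "arguments": {"deltas": [[[-0.043,0.0173,0,0,0,0],[-0.043,0.0172,0,0,0,0],[0,0,0,0,0,0],[0,0,0.03,0,0,0],[0,0,0.03,0,0,0],[0,0,0.02,0,0,0],[0,0,0,0,0,0],[0,0,0,0,0,0],[0,0,0,0,0,0],[0,0,0,0,0,0]]]}}

```text
time_s: 28.58
eef_pos: [0.6118, -0.1282, 0.043]
orientation: [0.001, 0.706, 0.708, 0.0]
force: [1.4, 0.6, -1.2]
opening: 0.0349
grip_force: 30.0
```

```bash
python3 - <<'E'
from h import *
to([.6115,-.128,.0101],0.15)
E
```

```text
t 28.575 pos [ 0.6118 -0.1282  0.043 ] psi 0.13 z [ 1.4e-03 -4.0e-04 -1.0e+00] F [ 1.4  0.6 -1.2] open 0.0349
turn -0.02 shift [ 0.0002 -0.0003  0.0329] tilt fix(tool rx,ry deg) [0.08 0.02 0.  ]
```

>>> {"name": "servo_tool", "arguments": {"deltas": [[[0,0,0.015,0,0,0],[0,0,0.01,0,0,0],[0,0,0.005,0,0,0],[0,0,0.0015,0,0,0],[0,0,0.001,0,0,0],[0,0,0,0,0,0],[0,0,0,0,0,0],[0,0,0,0,0,0]]]}}

```text
time_s: 29.58
eef_pos: [0.6114, -0.1281, 0.0101]
orientation: [0.0, 0.706, 0.708, 0.0]
force: [-3.2, 1.1, 5.3]
opening: 0.0344
grip_force: 30.0
```

```bash
python3 - <<'E'
from h import *
to([.6115,-.128,.0101],0.15)
E
```

```text
t 29.575 pos [ 0.6114 -0.1281  0.0101] psi 0.14 z [ 4.e-04 -1.e-04 -1.e+00] F [-3.2  1.1  5.3] open 0.0344
turn -0.01 shift [0.0001 0.0001 0.    ] tilt fix(tool rx,ry deg) [0.02 0.   0.  ]
```

>>> {"name": "servo_tool", "arguments": {"deltas": [[[0,0,0,0,0,0],[0,0,0,0,0,0],[0,0,0,0,0,0],[0,0,0,0,0,0],[0,0,0,0,0,0],[0,0,0,0,0,0],[0,0,-0.01,0,0,0],[0,0,-0.02,0,0,0],[0,0,-0.035,0,0,0],[0,0,-0.035,0,0,0]]], "claw": 1}}

```text
time_s: 30.82
eef_pos: [0.6114, -0.1281, 0.1113]
orientation: [0.0, 0.706, 0.708, 0.0]
force: [0.5, 0.2, 0.1]
opening: 0.092
grip_force: 0.0
```

>>> {"name": "servo_tool", "arguments": {"deltas": [[[0,0,0,0,0,-10],[0,0,0,0,0,-10],[0,0,0,0,0,-10],[0,0,0,0,0,-10],[0,0,0,0,0,-10],[0,0,0,0,0,-10],[0,0,0,0,0,-10],[0,0,0,0,0,-10],[0,0,0,0,0,-10]]]}}

```text
time_s: 31.95
eef_pos: [0.6115, -0.1282, 0.1104]
orientation: [0.0, -0.004, 1.0, -0.0]
force: [0.4, 0.0, 0.3]
opening: 0.0918
grip_force: 0.0
```

>>> {"name": "servo_tool", "arguments": {"deltas": [[[0.0372,-0.0065,0,0,0,0],[0.0372,-0.0065,0,0,0,0],[0.0372,-0.0065,0,0,0,0],[0.0372,-0.0065,0,0,0,0],[0.0372,-0.0065,0,0,0,0],[0,0,0,0,0,0],[0,0,0,0,0,0],[0,0,0,0,0,0],[0,0,0,0,0,0]]]}}

```text
time_s: 33.08
eef_pos: [0.426, -0.1609, 0.1095]
orientation: [0.0, -0.002, 1.0, 0.0]
force: [-0.8, 0.6, -0.5]
opening: 0.0919
grip_force: 0.0
```

```bash
cat >> h.py <<'E'
def ellipse(im,p,r,thr,bright):
    """ellipse of the bright / dark blob nearest the predicted pixel"""
    x,y=map(int,p); g=im[y-r:y+r,x-r:x+r].astype(int)
    m=((g.min(2)>thr) if bright else (g.max(2)<thr)).astype(np.uint8)
    c=max(cv2.findContours(m,0,1)[0],key=cv2.contourArea); e=cv2.fitEllipse(c)
    return np.array(e[0])+[x-r,y-r],e[1],e[2]
E
python3 - <<'E'
from h import *
i,im=snap('wrist','pics/w10.png'); to([.4255,-.1606,0],90)
p=proj(i,[.4255,-.1606,.043])[0]; print(p)
x,y=p.astype(int); g=im[y-20:y+20:2,x-24:x+24:2].mean(2).astype(int)
for r in g: print(*['%3d'%v for v in r])
E
```

```text
t 33.125 pos [ 0.4259 -0.1609  0.1095] psi 90.17 z [-0.e+00  2.e-04 -1.e+00] F [ 0.3 -0.3 -0.7] open 0.092
turn 0.17 shift [0.0004 0.0002 0.1095] tilt fix(tool rx,ry deg) [ 0.01 -0.    0.  ]
[280.29803888 214.20703347]
157 157 157 158 158 158 126  58  24  25  24  25  26  22  25  23  22  47  85 109 110 110 109 111
106 107 106 106 107 103  79  33  24  26  24  25  24  23  25  24  22  23  62 103 109 109 109 109
108 108 108 108 109  92  38  22  23  25  24  25  23  24  23  24  20  21  36  95 110 109 110 110
110 109 109 110 110  84  29  23  24  30  39  42  39  30  24  25  20  20  27  87 110 110 110 109
108 108 108 108 109  78  24  22  34  46  51  56  58  42  32  26  25  20  25  82 110 109 110 110
108 109 109 109 109  74  22  26  33  62  90 107 111 107  94  63  34  25  21  74 109 111 111 110
107 107 108 108 108  68  23  33  80 120 131 132 132 132 131 122  86  38  23  68 109 111 110 111
109 109 109 109 104  55  26  76 123 128 129 132 132 132 129 130 127  80  27  59 108 111 110 111
108 109 109 109 101  44  45 115 131 108  96 126 132 126  96 116 133 115  49  51 104 111 110 111
107 107 107 108 1
[... 338 characters left out ...]
 125  63  64 107 111 111 111
107 108 108 109 109  93  47  96 128 117 107 126 131 130 111 112 130 101  49  97 110 109 110 109
107 107 107 108 107 107  77  50 101 127 130 130 129 131 130 130 111  56  72 107 108 108 108 108
106 107 107 106 106 107 101  69  51  92 113 125 127 125 118  99  59  67 100 109 109 107 109 108
107 107 107 107 108 108 109 105  85  59  53  65  74  67  55  63  88 105 110 110 109 109 109 110
109 108 108 109 109 109 109 110 110 105  90  84  84  85  91 106 111 110 110 111 110 110 110 111
107 108 108 108 108 107 108 108 109 109 109 109 110 109 109 110 110 110 110 110 111 110 110 110
107 108 108 108 108 108 108 108 109 109 109 109 109 108 109 109 109 110 110 110 110 110 110 110
```

>>> {"name": "servo_tool", "arguments": {"deltas": [[[0.0004,0,0.03,0,0,0],[0,0,0.03,0,0,0],[0,0,0.03,0,0,0],[0,0,0.015,0,0,0],[0,0,0.0045,0,0,0],[0,0,0,0,0,0],[0,0,0,0,0,0]]]}}

```text
time_s: 34.0
eef_pos: [0.4255, -0.1613, 0.0007]
orientation: [0.001, -0.001, 1.0, -0.0]
force: [-0.8, 0.6, -0.9]
opening: 0.0916
grip_force: 0.0
```

>>> {"name": "servo_tool", "arguments": {"deltas": [[[0,0,0,0,0,0],[0,0,0,0,0,0],[0,0,0,0,0,0],[0,0,0,0,0,0],[0,0,0,0,0,0],[0,0,0,0,0,0],[0,0,0,0,0,0],[0,0,0,0,0,0],[0,0,0,0,0,0]]], "claw": 0}}

```text
time_s: 35.12
eef_pos: [0.425, -0.161, 0.0001]
orientation: [0.0, -0.001, 1.0, 0.0]
force: [0.4, 0.4, -0.3]
opening: 0.0235
grip_force: 30.0
```

```bash
python3 - <<'E'
from h import *
s,m=state(); print(s['grip_force']); to([.677,-.0505,.12],90.2)
E
```

```text
t 35.125 pos [ 4.25e-01 -1.61e-01  1.00e-04] psi 90.13 z [ 0.e+00  1.e-04 -1.e+00] F [ 0.4  0.4 -0.3] open 0.0235
29.999986588954926
t 35.125 pos [ 4.25e-01 -1.61e-01  1.00e-04] psi 90.13 z [ 0.e+00  1.e-04 -1.e+00] F [ 0.4  0.4 -0.3] open 0.0235
turn -0.07 shift [-0.2524  0.1096 -0.1199] tilt fix(tool rx,ry deg) [0.01 0.   0.  ]
```

>>> {"name": "servo_tool", "arguments": {"deltas": [[[0,0,-0.03,0,0,0],[0,0,-0.045,0,0,0],[0,0,-0.045,0,0,0],[-0.036,0.0157,0,0,0,0],[-0.036,0.0157,0,0,0,0],[-0.036,0.0157,0,0,0,0],[-0.036,0.0157,0,0,0,0],[-0.036,0.0157,0,0,0,0],[-0.036,0.0157,0,0,0,0],[-0.036,0.0157,0,0,0,0],[0,0,0,0,0,0],[0,0,0,0,0,0]]]}}

```text
time_s: 36.62
eef_pos: [0.6758, -0.0507, 0.1195]
orientation: [-0.001, -0.001, 1.0, 0.0]
force: [-0.1, 0.7, -0.9]
opening: 0.0231
grip_force: 30.0
```

>>> {"name": "servo_tool", "arguments": {"deltas": [[[0,0,0.03,0,0,0],[0,0,0.03,0,0,0],[0,0,0.02,0,0,0],[0,0,0,0,0,0],[0,0,0,0,0,0],[0,0,0,0,0,0],[0,0,0,0,0,0]]]}}

```text
time_s: 37.5
eef_pos: [0.6771, -0.0506, 0.0411]
orientation: [0.001, -0.001, 1.0, -0.0]
force: [0.2, 0.5, -0.8]
opening: 0.0236
grip_force: 30.0
```

```bash
python3 - <<'E'
from h import *
to([.677,-.0505,.0081],90.2)
E
```

```text
t 37.5 pos [ 0.6771 -0.0506  0.0411] psi 90.13 z [ 1.4e-03 -2.0e-04 -1.0e+00] F [ 0.2  0.5 -0.8] open 0.0236
turn -0.07 shift [0.0002 0.0002 0.033 ] tilt fix(tool rx,ry deg) [-0.01  0.08  0.  ]
```

>>> {"name": "servo_tool", "arguments": {"deltas": [[[0,0,0.015,0,0,0],[0,0,0.01,0,0,0],[0,0,0.005,0,0,0],[0,0,0.0015,0,0,0],[0,0,0.0005,0,0,0],[0,0,0,0,0,0],[0,0,0,0,0,0],[0,0,0,0,0,0]]]}}

```text
time_s: 38.5
eef_pos: [0.6768, -0.0506, 0.0083]
orientation: [0.0, -0.001, 1.0, 0.0]
force: [-1.0, -0.4, -1.1]
opening: 0.0234
grip_force: 30.0
```

```bash
python3 - <<'E'
from h import *
to([.677,-.0505,.0081],90.2)
E
```

```text
t 38.5 pos [ 0.6768 -0.0506  0.0083] psi 90.13 z [ 3.e-04  0.e+00 -1.e+00] F [-1.  -0.4 -1.1] open 0.0234
turn -0.07 shift [-0.0002  0.0001  0.0002] tilt fix(tool rx,ry deg) [0.   0.02 0.  ]
```

>>> {"name": "servo_tool", "arguments": {"deltas": [[[0,0,0,0,0,0],[0,0,0,0,0,0],[0,0,0,0,0,0],[0,0,0,0,0,0],[0,0,0,0,0,0],[0,0,0,0,0,0],[0,0,0,0,0,0],[0,0,-0.01,0,0,0],[0,0,-0.025,0,0,0],[0,0,-0.04,0,0,0],[0,0,-0.04,0,0,0]]], "claw": 1}}

```text
time_s: 39.88
eef_pos: [0.6767, -0.0505, 0.125]
orientation: [0.0, -0.001, 1.0, 0.0]
force: [1.1, -0.3, 0.1]
opening: 0.092
grip_force: 0.0
```

>>> {"name": "servo_tool", "arguments": {"deltas": [[[0.0264,-0.0338,0,0,0,0],[0.0264,-0.0338,0,0,0,0],[0.0264,-0.0338,0,0,0,0],[0.0264,-0.0338,0,0,0,0],[0.0264,-0.0338,0,0,0,0],[0.0264,-0.0338,0,0,0,0],[0.0264,-0.0338,0,0,0,0],[0.0264,-0.0338,0,0,0,0],[0.0264,-0.0338,0,0,0,0],[0,0,0,0,0,0],[0,0,0,0,0,0],[0,0,0,0,0,0]]]}}

```text
time_s: 41.38
eef_pos: [0.4406, -0.3544, 0.1233]
orientation: [0.0, -0.002, 1.0, 0.0]
force: [0.3, -0.2, 0.6]
opening: 0.0918
grip_force: 0.0
```

>>> {"name": "servo_tool", "arguments": {"deltas": [[[0,0,0,0,0,0],[0,0,0,0,0,0]]]}}

```text
time_s: 41.62
eef_pos: [0.4403, -0.3548, 0.1231]
orientation: [0.0, -0.002, 1.0, 0.0]
force: [-0.3, 1.2, -0.4]
opening: 0.0921
grip_force: 0.0
```

```bash
python3 - <<'E'
from h import *
i,im=snap('wrist','pics/w11.png'); to([.4388,-.3546,-.0095],90)
p=proj(i,[.4388,-.3546,.016])[0]; print(p); print(ellipse(im,p,50,75,False))
x,y=p.astype(int); g=im[y-36:y+36:4,x-40:x+40:4].mean(2).astype(int)
for r in g: print(*['%3d'%v for v in r])
E
```

```text
t 41.675 pos [ 0.4402 -0.3549  0.1231] psi 90.18 z [ 0.e+00  1.e-04 -1.e+00] F [ 0.9 -0.1  0.1] open 0.092
turn 0.18 shift [0.0014 0.0003 0.1326] tilt fix(tool rx,ry deg) [0.01 0.   0.  ]
[280.0470442  198.03283405]
(array([278.51678848, 200.90114975]), (36.37559509277344, 43.18076705932617), 86.6180191040039)
201 202 201 200 200 199 199 199 198 198 197 197 196 196 196 196 195 195 195 194
198 197 197 197 197 197 196 196 196 196 195 195 195 194 194 195 194 194 194 195
197 197 197 198 196 196 195 196 196 193 192 194 194 193 192 192 192 192 191 191
197 197 198 197 197 197 197 155  80  56  55  63 130 192 195 194 194 195 194 194
194 193 193 192 192 192  86  94 112 112 111 110  93  63 166 192 192 191 192 192
199 199 199 198 200  90 109 108 103 101 104 100 104 106  60 178 197 196 183 152
113 113 116 129 174 105 106  97 187 197 196 189 137 102 104 106 127 142 110 111
113 115 114 114  97 105  94 190 193 192 192 191 192 126 100  74 112 112 111 112
113 114 113 114  66  69  97 112 112 111 112 111 111 104  61  59 109 110 110 110
113 113 114 114  61  61  89 114 114 114 113 113 113 100  60  59 110 112 112 112
110 111 111 111  61  61  45 109 110 110 109 109 110  62  59  58 108 108 109 108
113 113 113 113  88  61  56  55 108 114 114 111  69  51  61  69 113 112 112 112
113 113 114 113 111  60  61  54  45  51  54  45  49  61  59 100 111 110 110 110
114 114 112 113 113 102  62  61  61  56  56  59  61  60  94 112 111 110 110 110
112 111 111 111 110 111 106  72  58  60  59  59  68  98 110 109 109 109 109 109
112 112 112 111 112 111 111 112 111 107 106 109 111 111 111 111 111 110 111 110
111 111 111 111 111 112 112 111 112 112 111 112 112 112 112 112 111 112 110 111
113 113 113 114 113 113 113 112 113 113 113 113 112 113 112 112 112 112 111 111
```

>>> {"name": "servo_tool", "arguments": {"deltas": [[[0.0014,-0.001,0.03,0,0,0],[0,0,0.035,0,0,0],[0,0,0.035,0,0,0],[0,0,0.02,0,0,0],[0,0,0.009,0,0,0],[0,0,0.003,0,0,0],[0,0,0,0,0,0],[0,0,0,0,0,0]]]}}

```text
time_s: 42.68
eef_pos: [0.4388, -0.3564, -0.0078]
orientation: [0.0, -0.001, 1.0, -0.0]
force: [-1.6, 2.4, 6.2]
opening: 0.0919
grip_force: 3.2
```

>>> {"name": "servo_tool", "arguments": {"deltas": [[[0,0,0,0,0,0],[0,0,0,0,0,0],[0,0,0,0,0,0],[0,0,0,0,0,0],[0,0,0,0,0,0],[0,0,0,0,0,0],[0,0,0,0,0,0],[0,0,0,0,0,0]]], "claw": 0}}

```text
time_s: 43.68
eef_pos: [0.4393, -0.3565, -0.0078]
orientation: [0.001, -0.001, 1.0, -0.0]
force: [0.7, 1.6, 6.1]
opening: 0.0439
grip_force: 30.6
```

```bash
python3 - <<'E'
from h import *
s,m=state(); print(s['grip_force']); to([.610,.0938,.12],90.2)
E
```

```text
t 43.675 pos [ 0.4393 -0.3565 -0.0078] psi 90.13 z [ 1.6e-03 -9.0e-04 -1.0e+00] F [0.7 1.6 6.1] open 0.0439
30.573474400371197
t 43.675 pos [ 0.4393 -0.3565 -0.0078] psi 90.13 z [ 1.6e-03 -9.0e-04 -1.0e+00] F [0.7 1.6 6.1] open 0.0439
turn -0.07 shift [-0.1725  0.4496 -0.1279] tilt fix(tool rx,ry deg) [-0.05  0.09  0.  ]
```

>>> {"name": "servo_tool", "arguments": {"deltas": [[[0,0,-0.03,0,0,0],[0,0,-0.05,0,0,0],[0,0,-0.05,0,0,0],[-0.0157,0.0409,0,0,0,0],[-0.0157,0.0409,0,0,0,0],[-0.0157,0.0409,0,0,0,0],[-0.0157,0.0409,0,0,0,0],[-0.0157,0.0409,0,0,0,0],[-0.0157,0.0409,0,0,0,0],[-0.0157,0.0409,0,0,0,0],[-0.0157,0.0409,0,0,0,0],[-0.0157,0.0409,0,0,0,0]]]}}

```text
time_s: 45.18
eef_pos: [0.5797, 0.0135, 0.1216]
orientation: [0.001, -0.001, 1.0, -0.0]
force: [-0.0, 0.4, -0.4]
opening: 0.0434
grip_force: 30.0
```

>>> {"name": "servo_tool", "arguments": {"deltas": [[[-0.0157,0.0409,0,0,0,0],[-0.0157,0.0409,0,0,0,0],[0,0,0,0,0,0],[0,0,0,0,0,0],[0,0,0,0,0,0],[0,0,0,0,0,0]]]}}

```text
time_s: 45.92
eef_pos: [0.6101, 0.093, 0.1213]
orientation: [0.0, -0.0, 1.0, 0.0]
force: [-0.4, 0.7, -1.0]
opening: 0.0432
grip_force: 30.0
```

```bash
python3 - <<'E'
from h import *
import pickle
s,m=state(); print(s['grip_force']); to([.6105,.0938,.0015],90.2)
i,im=snap('wrist','pics/w12.png')
# where the ring centre and the stud top should appear
P=s['eef_pos']; print(proj(i,P+m@np.array([0,0,-.024])),proj(i,[.6105,.0938,.048]))
x,y=proj(i,P+m@np.array([0,0,-.024]))[0].astype(int)
g=im[y-52:y+52:4,x-48:x+48:4].mean(2).astype(int)
for r in g: print(*['%3d'%v for v in r])
print(x,y)
E
```

```text
t 45.925 pos [0.6101 0.093  0.1213] psi 90.05 z [ 2.e-04  0.e+00 -1.e+00] F [-0.4  0.7 -1. ] open 0.0432
29.999923864379525
t 45.925 pos [0.6101 0.093  0.1213] psi 90.05 z [ 2.e-04  0.e+00 -1.e+00] F [-0.4  0.7 -1. ] open 0.0432
turn -0.15 shift [-0.0004  0.0008  0.1198] tilt fix(tool rx,ry deg) [0.   0.01 0.  ]
[[280.15803362 275.39816943]] [[280.99149399 212.49660565]]
 57  58  58  57  58  58  58  58  58  59  58  57  57  58  56  54  55  56  56  56  56  56  57 113
 56  56  56  56  56  56  57  56  57  60  64  66  64  65  63  59  58  58  59  59  58  58  55 119
 60  60  59  59  59  58  58  59  59  59  65  63  63  66  65  60  59  59  59  57  59  59  60 122
 60  59  60  60  61  61  57  60  60  60  63  62  62  62  62  60  60  60  60  61  59  60  59 124
 60  60  60  61  62  58  59  60  69  80  82  82  82  82  81  78  66  60  59  57  61  60  61 124
 92  70  63  61  57  59  73  80  79  78  80  80  79  80  80  79  79  79  72  59  58  63  61 126
130  51  56  58  59  77  78  78  78  80  78  77  78  77  78  78  79  79  79  74  58  60  48  71
123  34  53  59  77  78  79  79  78  75  68  65  65  6
[... 1077 characters left out ...]
  62  62  62  66  59
103 103 103 103 102 102 102 103 103 102 103 102 102 102 102 103 103 102 102 102 102 102 102 103
119 119 119 118 119 118 118 118 117 118 118 117 117 117 118 117 117 117 118 118 117 119 118 117
132 132 131 131 131 131 132 132 132 132 132 132 132 132 131 132 132 132 132 132 132 132 131 131
143 143 136 144 132 145 128 143 136 141 142 136 144 131 143 134 144 137 143 143 137 143 135 144
140 141 141 140 141 141 141 141 141 140 140 146 146 145 145 145 145 145 145 144 145 145 144 145
 82  81  83  83  83  82  83  82  82  83  83  83  83  83  83  82  82  83  83  82  82  83  82  82
163 164 164 164 163 164 164 163 164 164 164 164 163 163 163 163 163 163 163 163 163 162 162 163
280 275
```

```bash
python3 - <<'E'
from h import *
import pickle
im=cv2.imread('pics/w12.png').astype(int); i=pickle.load(open('pics/w12.png.pkl','rb'))
b,g,r=im[...,0],im[...,1],im[...,2]; m=((g-b>35)&(g>.65*r)).astype(np.uint8)[150:260,220:340]
n,_,st,ce=cv2.connectedComponentsWithStats(m); print(st[1:],ce[1:]+[220,150])
for u,v in ce[1:]+[220,150]: print(at_z(i,u,v,.048),at_z(i,u,v,.03))
E
```

```text
[[ 54  43  16  27 343]] [[281.05247813 206.40524781]]
[0.60543561 0.09384283 0.048     ] [0.61130923 0.09393153 0.03      ]
```

>>> {"name": "servo_tool", "arguments": {"deltas": [[[-0.0004,0.0008,0.02,0,0,0],[0,0,0.02,0,0,0],[0,0,0.02,0,0,0],[0,0,0.02,0,0,0],[0,0,0.02,0,0,0],[0,0,0,0,0,0],[0,0,0,0,0,0],[0,0,0,0,0,0]]]}}

```text
time_s: 46.98
eef_pos: [0.6113, 0.0947, 0.0223]
orientation: [0.001, -0.001, 1.0, 0.0]
force: [-0.0, -0.7, 0.3]
opening: 0.0429
grip_force: 30.0
```

>>> {"name": "servo_tool", "arguments": {"deltas": [[[0,0,0.01,0,0,0],[0,0,0.006,0,0,0],[0,0,0.003,0,0,0],[0,0,0.001,0,0,0],[0,0,0,0,0,0],[0,0,0,0,0,0],[0,0,0,0,0,0]]]}}

```text
time_s: 47.85
eef_pos: [0.6106, 0.0948, 0.0013]
orientation: [0.0, -0.001, 1.0, 0.0]
force: [0.1, -0.5, -0.3]
opening: 0.0432
grip_force: 30.0
```

```bash
python3 - <<'E'
from h import *
to([.6105,.0938,.0005],90)
E
```

```text
t 47.85 pos [0.6106 0.0948 0.0013] psi 90.13 z [ 4.e-04  1.e-04 -1.e+00] F [ 0.1 -0.5 -0.3] open 0.0432
turn 0.13 shift [ 0.0001 -0.001   0.0008] tilt fix(tool rx,ry deg) [0.   0.02 0.  ]
```

>>> {"name": "servo_tool", "arguments": {"deltas": [[[0,-0.001,0.0008,0,0,0],[0,0,0,0,0,0],[0,0,0,0,0,0]]]}}

```text
time_s: 48.22
eef_pos: [0.6106, 0.0938, 0.0003]
orientation: [0.0, -0.001, 1.0, 0.0]
force: [-0.5, -0.6, -0.3]
opening: 0.0434
grip_force: 30.0
```

>>> {"name": "servo_tool", "arguments": {"deltas": [[[0,0,0,0,0,0],[0,0,0,0,0,0],[0,0,0,0,0,0],[0,0,0,0,0,0],[0,0,0,0,0,0],[0,0,0,0,0,0],[0,0,-0.005,0,0,0],[0,0,-0.02,0,0,0],[0,0,-0.04,0,0,0],[0,0,-0.04,0,0,0],[0,0,-0.04,0,0,0]]], "claw": 1}}

```text
time_s: 49.6
eef_pos: [0.6104, 0.0938, 0.147]
orientation: [0.0, -0.001, 1.0, 0.0]
force: [0.5, -0.4, -0.2]
opening: 0.0921
grip_force: 0.0
```

>>> {"name": "servo_tool", "arguments": {"deltas": [[[0.02,0.04,0,0,0,0],[0.02,0.04,0,0,0,0],[0.02,0.04,0,0,0,0],[0.02,0.04,0,0,0,0],[0.02,0.04,0,0,0,0],[0.02,0.04,0,0,0,0],[0,0,0,0,0,0],[0,0,0,0,0,0]]]}}

```text
time_s: 50.6
eef_pos: [0.4902, 0.3332, 0.1455]
orientation: [0.0, -0.001, 1.0, -0.0]
force: [0.4, -0.0, 0.5]
opening: 0.0917
grip_force: 0.0
```

```bash
python3 - <<'E'
from h import *
state(); snap('top','pics/t9.png'); snap('scene','pics/s9.png')
a=cv2.resize(cv2.imread('pics/t9.png')[125:265,220:380],None,fx=2.5,fy=2.5,interpolation=cv2.INTER_CUBIC)
b=cv2.resize(cv2.imread('pics/s9.png')[200:340,165:385],None,fx=1.8,fy=2.5,interpolation=cv2.INTER_CUBIC)
cv2.imwrite('pics/fin.png',np.hstack([a,b]))
E
```

```text
t 50.6 pos [0.4902 0.3332 0.1455] psi 90.16 z [ 5.e-04 -2.e-04 -1.e+00] F [ 0.4 -0.   0.5] open 0.0917
```

View pics/fin.png

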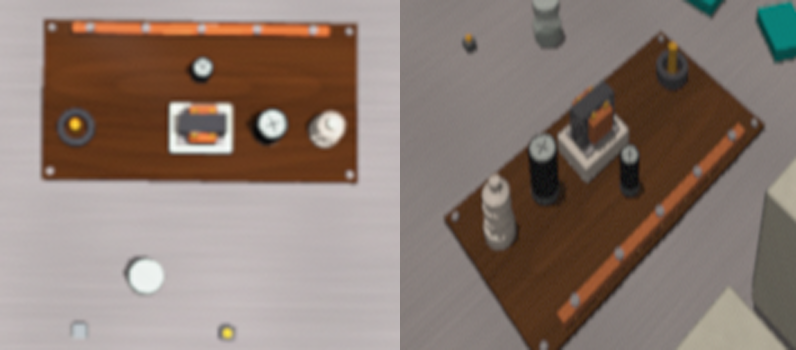

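The top half shows the slab and transformer at (201,127), the big can at (270,125), the small can at (202,68) and the ring around the stud at (76,126). Everything is upright and the jar at (145,275) hasn't moved. Handing in.

```bash
python3 -c "
from station import sign_off
print(sign_off())"
```

```text
the job is handed in; nothing more can be done
None
```

The insulation test is laid out as asked and handed in at about 51 s. The last pictures show every part upright, in place and let go, with the jar untouched; no verdict came back.

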